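Sweep the bottle caps into the dustpan

TASK

Sweep the three loose bottle caps (red, blue and yellow) along the worktop into the dustpan with your fingertips, until each lies completely inside it with nothing sticking out of the mouth. Only push them: do not pick them up. Leave the pen, pepper shaker, mug and remote control where they are.

Things in the scene. Friction and masses are not known exactly. Their poses are not given: they have to be found in the camera images.
- dustpan: green plastic dustpan flat on the worktop; it does not move. Origin: under the centre of its inner floor, at worktop height; z up. Open mouth at its own -x (roughly the robot's left), handle from the back wall along +x to x = 181 mm. Inside: x -70 mm (mouth edge) to +70 mm (back wall), y -85 to +85 mm; floor 2 mm thick, walls 4 mm thick, 31 mm high at the back, the sides falling to 17 mm at the mouth
- pan_mouth (a point): middle of the dustpan's mouth edge (2 mm above the worktop), 70 mm from the dustpan's origin; axes as the dustpan's. The mouth is 170 mm wide; behind its edge a lip slopes up from the worktop to the 2 mm floor over 14 mm, and caps slide up it easily
- cap_red_center (a point): centre of the red plastic screw cap: a solid round disc 38 mm across and 16 mm high with a ribbed rim, about 20 g, lying loose on the worktop; the point lies 8 mm above its underside. It slides, it does not roll
- cap_blue_center (a point): centre of the blue plastic screw cap: a solid round disc 38 mm across and 16 mm high with a ribbed rim, about 20 g, lying loose on the worktop; the point lies 8 mm above its underside. It slides, it does not roll
- cap_yellow_center (a point): centre of the yellow plastic screw cap: a solid round disc 38 mm across and 16 mm high with a ribbed rim, about 20 g, lying loose on the worktop; the point lies 8 mm above its underside. It slides, it does not roll
- pen: green pen lying beside the caps, 145 mm long (its y axis), 12 mm wide, 9 mm high; origin under its middle; a bystander
- pepper: pepper shaker with grey top, 44 mm across, 90 mm high, at the near left; origin under its centre; a bystander
- mug: white mug with dots, 92 mm across, 93 mm high, 127 mm over the handle, at the back left; origin under its centre; a bystander
- remote: black remote control, 192 mm long (its x axis), 48 mm wide, 19 mm high, on the worktop's near edge, lying crosswise; origin under its centre; a bystander
Things that resemble listed ones, but are neither listed nor needed, are in the scene too. Of the things that look like the part that bears cap_red_center, take the one that is nearest to the robot's base at the start.

How it is judged (in metres and radians):
At the end, for the whole second after the job is handed in: All three caps are at rest inside the dustpan: each cap's centre at least 19 mm behind the mouth edge (so that no part of it sticks out), between the side walls and in front of the back wall, and no more than 30 mm above the worktop (x of cap_red_center in the frame of dustpan between -0.051 and 0.07 m and y of cap_red_center in the frame of dustpan between -0.085 and 0.085 m and height (world z) of cap_red_center between 0.004 and 0.03 m and linear speed of each of cap_red, cap_blue, cap_yellow below 0.02 m/s and x of cap_blue_center in the frame of dustpan between -0.051 and 0.07 m and y of cap_blue_center in the frame of dustpan between -0.085 and 0.085 m and height (world z) of cap_blue_center between 0.004 and 0.03 m and x of cap_yellow_center in the frame of dustpan between -0.051 and 0.07 m and y of cap_yellow_center in the frame of dustpan between -0.085 and 0.085 m and height (world z) of cap_yellow_center between 0.004 and 0.03 m); the robot touches nothing.
It fails at once if a cap is lifted (its centre more than 30 mm above the worktop) (height (world z) of any of cap_red_center, cap_blue_center, cap_yellow_center above 0.03 m).
It fails at once if the pen, pepper shaker, mug or remote control is moved by more than 20 mm (distance of any of pen, pepper, mug, remote from where it was at the start of the episode above 0.02 m).
It fails at once if the pepper shaker or the mug is knocked over (angle between any of pepper, mug's own z axis and vertical above 0.5 rad).
It also fails if it takes over 64 s, if anything falls off the work surface, if the arm or the gripper's body presses on something with over 40 N, if the wrist force passes 120 N, or if a joint passes its speed limit or range.

ROBOT

A 6-joint arm with a two-finger parallel gripper is mounted at the origin on a cart in front of the work surface, level with it; the furniture and walls round the work are solid. World frame = base frame: x ahead of the robot, y to its left, z up, the work surface at z = 0. Lengths are in mm, angles in rad, forces in N, time in s.
With the tool pointing down it reaches from about 275 to 825 mm from the base axis. Payload 5.2 kg.
Tool frame: the origin (TCP) lies between the finger pads; the fingertips stand 25 mm ahead of it and the grasp point (between the pads) lies 6 mm ahead of it; z points along the fingers, x is the direction in which the jaws open and shut, and the axes are right-handed (so a half turn about z gives the same grasp; the last joint's range is limited). The gripper opens to 93 mm and grips with 3 to 60 N. Pads are 15 mm wide; open, the fingers measure 128 mm over their backs; the gripper's body (75 mm by 188 mm) begins 65 mm behind the grasp point.
Start: joints at [-1.387, 0.259, 1.535, -0, 1.348, -0.203], TCP at [207.495, -509.363, 206.853] pointing down, gripper open.
Joint ranges: [-3.14, 3.14], [-0.91, 2.08], [0.19, 2.58], [-1.22, 4.36], [0.22, 2.71], [-3.12, 3.12]. Speed limits (rad/s): [2.57, 2.57, 3.14, 3.14, 3.14, 3.14].

INTERFACE

Orientations are given as [roll, pitch, yaw] about the fixed x, y, z axes, in that order (R = Rz(yaw) Ry(pitch) Rx(roll)).
In Python, from workcell import ctrl gives the robot as it stands.
- The arm moves only by the tool drive_tool, never from a script. Its arguments are lists of equal length, an entry for each row: "claw": the opening, from -1 (shut) to 1 (fully open); "travel": the shift along the tool's x, y, z in units of 40 mm (1.0 is 40 mm), a list of three; "twist": the turn, a rotation vector about the tool's x, y, z in units of 5 degrees (1.0 is 5 degrees), a list of three. A call has 1 to 10 rows; each row shifts and turns the commanded pose from where the row before left it, along the tool's axes as they then stand; what a row does not reach is not made up. A row lasts 1/8 s, in which the tool goes at most 62.5 mm and 10.7 degrees, less where a joint would pass 70% of its speed; a pose out of reach is approached as far as the arm can. A call is refused whole if a number of a shift passes 1 or a number of a turn 1, either way. A call with a gripper value outside its range is refused whole. The fingers move at their own pace and stop on an object; the grip force is fixed at half the most. Time passes only in rows, so rows that do not move let the fingers close. It gives the time, the measured TCP pose, the force and the opening at its end, in the units of the state.
- ctrl.get_obs(): the state, without advancing time (a new reading comes with each control period).
- ctrl.read_camera(name): name is "scene" or "side" or "wrist"; returns a dict with "color" (400x640x3 uint8, red, green, blue), "mtx" (3x3 intrinsics, pixels), "eye" and "rotation" of the camera in the world. Camera axes: x right, y down, z forward; pixel columns grow to the right and rows downward; lengths in mm; the calibration is good to about 2 mm. The wrist camera is an equidistant fisheye: a pixel r from the principal point sees the ray r / f radians off the axis. A picture is of the moment at which its call begins. There is no depth.
- ctrl.close_job(): hands the job in, once; it reports no verdict.
The state is a dict: "time": time; "joints": joint angles; "joint_vel": joint speeds; "tau": joint torques, N m; "position": TCP position; "tcp_rot": TCP orientation; "wrist_force": force on the tool from outside, world axes, zero at the start; "wrist_torque": the same for the moment, N m; "opening": finger opening in mm.
Only numpy, scipy, OpenCV 4.12 (cv2) and the standard library are available. Lean on these libraries where they do the work, as an engineer would, in place of code of your own. Each camera call takes 0.05 s, during which the arm holds its last target.

## Working session

There is one attempt and no reset: what is moved stays moved. The work goes in short steps, Python scripts to look and compute and a tool call to move; the robot and the scene stay as the last step left them, time stands still between calls to the robot, and variables do not carry over. Pictures are saved under pics/ and viewed, and the job is handed in when it is done.

Besides the shell and the picture viewer there is one more tool, called after "Emit:" by a JSON object that holds its "op" and its "data", one argument or row to a line. drive_tool: Moves the arm, as the interface text tells. Its arguments: {"type":"object","properties":{"claw":{"type":"array"},"travel":{"type":"array"},"twist":{"type":"array"}},"required":["claw","travel","twist"]}

```bash
mkdir -p pics; ls
python3 - <<'E'
from workcell import ctrl
import cv2,pickle
o=ctrl.get_obs();print({k:o[k] for k in('time','position','tcp_rot','opening')})
d={}
for n in("scene","side","wrist"):
    r=ctrl.read_camera(n);d[n]=r
    cv2.imwrite(f"pics/{n}0.png",r["color"][:,:,::-1]);print(n,r["mtx"],r["eye"],r["rotation"])
pickle.dump(d,open("cam0.pkl","wb"))
E
```

```text
pics
{'time': 0.0, 'position': array([ 207.38927424, -508.77034134,  206.01006618]), 'tcp_rot': array([-3.14120739e+00,  1.83582548e-03, -1.18398726e+00]), 'opening': 92.82807048866727}
scene [[378.8117587    0.         316.14275696]
 [  0.         378.8117587  201.7111297 ]
 [  0.           0.           1.        ]] [921.22754425 402.41922312 796.56687975] [-2.52284717  0.00475276  2.26333095]
side [[388.14805108   0.         316.4074361 ]
 [  0.         388.14805108 203.38526101]
 [  0.           0.           1.        ]] [ 501.47783068 -743.95937504  539.69917039] [-2.14778422  0.02529797 -0.01585471]
wrist [[309.70691629   0.         320.2959361 ]
 [  0.         309.70691629 206.17943544]
 [  0.           0.           1.        ]] [ 283.67162643 -477.94763401  384.25844751] [ 2.84071701e+00  2.68422498e-03 -1.18379541e+00]
```

View pics/scene0.png

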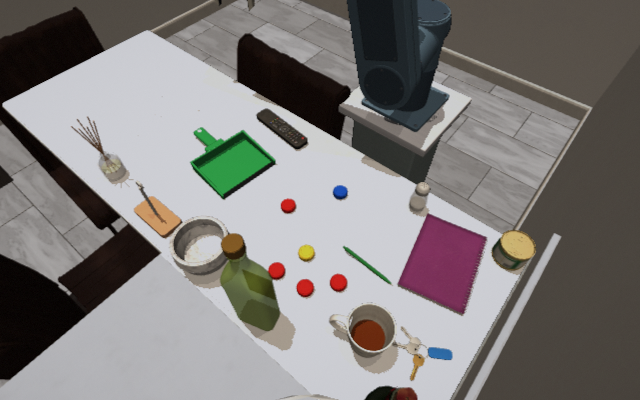

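View pics/side0.png

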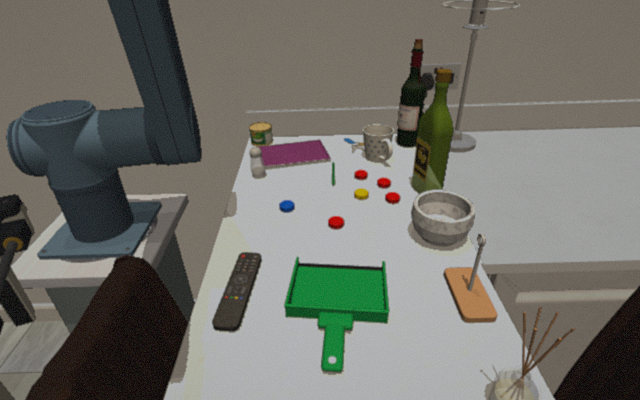

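View pics/wrist0.png

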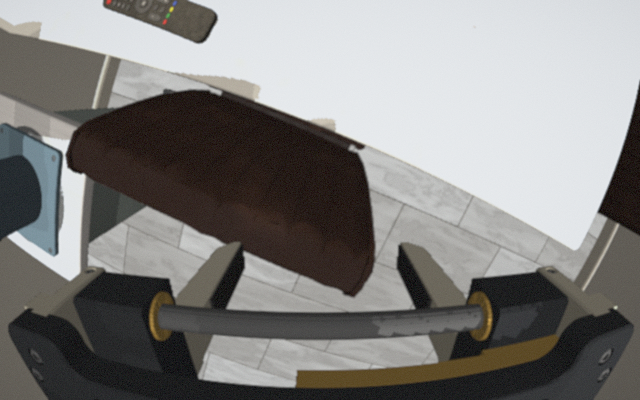

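The scene and side views show four red caps. In the scene view they are at (288,205), (276,270), (305,288) and (339,282). There is also a blue cap at (340,192), a yellow cap at (306,252), the pan at about (232,162), the pen at about (367,264) and the remote at (282,128). I'll measure positions next.

```bash
cat > h.py <<'E'
import numpy as np,cv2,pickle
from scipy.spatial.transform import Rotation as R
def rot(c): return R.from_euler('xyz',c["rotation"]).as_matrix()
def ray(c,uv,z):
    uv=np.atleast_2d(uv).astype(float);m=c["mtx"]
    d=np.c_[(uv[:,0]-m[0,2])/m[0,0],(uv[:,1]-m[1,2])/m[1,1],np.ones(len(uv))]@rot(c).T
    return c["eye"]+d*((z-c["eye"][2])/d[:,2])[:,None]
def proj(c,P):
    q=(np.atleast_2d(P)-c["eye"])@rot(c);m=c["mtx"]
    return np.c_[m[0,0]*q[:,0]/q[:,2]+m[0,2],m[1,1]*q[:,1]/q[:,2]+m[1,2]]
def mask(im,col):
    h=cv2.cvtColor(im,cv2.COLOR_RGB2HSV);H,S,V=cv2.split(h)
    if col=='red': k=((H<6)|(H>174))&(S>180)&(V>110)
    if col=='blue': k=(H>105)&(H<125)&(S>150)&(V>60)
    if col=='yellow': k=(H>22)&(H<33)&(S>150)&(V>120)
    if col=='green': k=(H>55)&(H<80)&(S>150)&(V>40)
    return k.astype(np.uint8)
def blobs(im,col,amin=40):
    n,l,s,c=cv2.connectedComponentsWithStats(mask(im,col))
    return [(c[i],s[i],l==i) for i in range(1,n) if s[i,4]>=amin]
def caps(d,cams=("scene","side")):
    for n in cams:
        for col in('red','blue','yellow'):
            for c,s,l in blobs(d[n]["color"],col):
                print(n,col,c.round(1),s[2:5],ray(d[n],c,9)[0,:2].round(1))
E
python3 - <<'E'
from h import *
d=pickle.load(open("cam0.pkl","rb"))
caps(d)
for n in("scene","side"):
    print(n,"base",proj(d[n],[[0,0,0]]))
    for c,s,l in blobs(d[n]["color"],'green'):
        k,_=cv2.findContours(l.astype(np.uint8),0,1);k=max(k,key=cv2.contourArea)
        p=cv2.approxPolyDP(k,3,True)[:,0]
        print(n,s); 
        for q in p: print(q,ray(d[n],q,0)[0,:2].round(),ray(d[n],q,17)[0,:2].round(),ray(d[n],q,31)[0,:2].round())
for n,px in(("side",[(244,253),(261,254),(222,328),(238,328),(258,178)]),("scene",[(257,115),(265,111),(298,147),(307,142),(418,210)])):
    print(n,ray(d[n],px,10)[:,:2].round())
im=d["scene"]["color"][150:330,230:420,::-1];cv2.imwrite("pics/crop0.png",cv2.resize(im,None,fx=4,fy=3.3,interpolation=2)[:600,:800])
E
```

```text
scene red [287.6 204.9] [ 14  12 131] [545.6  -8.1]
scene red [276.1 269.9] [ 15  15 182] [695.5  92.6]
scene red [338. 282.] [ 17  15 200] [629.5 218.4]
scene red [304.6 287.2] [ 16  16 204] [685.9 169.2]
scene blue [339.8 191.8] [ 14  13 142] [428.7  68.7]
scene yellow [305.7 251.6] [ 15  14 157] [617.5 113.9]
side red [361.  173.8] [11  8 64] [629.3 217.7]
side red [383.5 181.7] [12  9 73] [685.1 169.6]
side red [392.2 196.7] [13 10 93] [694.8  92.4]
side red [335.8 221.3] [ 14  11 111] [545.   -7.3]
side blue [286.4 205.7] [ 14  11 115] [426.   65.5]
side yellow [361.1 192.9] [13 10 96] [617.9 115.6]
scene base [[404.65180924  99.60719052]]
scene [ 191  128   84   71 3051]
[194 132] [ 522. -406.] [ 531. -389.] [ 538. -374.]
[207 145] [ 533. -335.] [ 541. -319.] [ 548. -306.]
[207 151] [ 549. -317.] [ 557. -302.] [ 563. -289.]
[191 163] [ 607. -317.] [ 614. -301.] [ 619. -289.]
[223 198] [ 632. -157.] [ 638. -145.] [ 643. -136.]
[226 191] [ 612. -168.] [ 618. -156.] [ 624. -146.]
[269 162] [ 466. -151.] [ 476. -139.] [ 484. -130.]
[274 163] [ 460. -138.] [ 470. -126.] [ 478. -117.
[... 696 characters left out ...]
4.] [ 499. -326.]
[325 328] [ 509. -305.] [ 509. -319.] [ 509. -330.]
[322 367] [ 502. -379.] [ 502. -390.] [ 502. -400.]
[340 370] [ 530. -385.] [ 529. -396.] [ 528. -405.]
[343 330] [ 540. -310.] [ 539. -324.] [ 538. -335.]
[351 327] [ 554. -304.] [ 552. -318.] [ 551. -330.]
[352 320] [ 557. -290.] [ 555. -304.] [ 554. -316.]
[386 321] [ 615. -294.] [ 612. -308.] [ 609. -320.]
[383 262] [ 634. -143.] [ 630. -162.] [ 627. -177.]
[380 271] [ 624. -169.] [ 620. -187.] [ 617. -202.]
[298 267] [ 460. -150.] [ 461. -169.] [ 462. -184.]
side [[ 345. -113.]
 [ 382. -118.]
 [ 336. -307.]
 [ 363. -308.]
 [ 339.  210.]]
scene [[ 357. -304.]
 [ 329. -298.]
 [ 378. -120.]
 [ 347. -113.]
 [ 350.  255.]]
```

View pics/crop0.png

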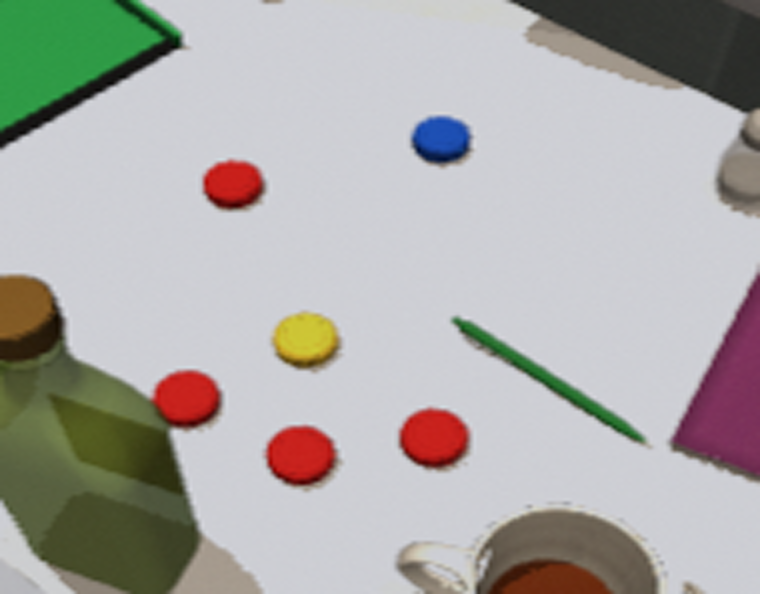

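The three matching red decoys lie further from the base: scene px (276,270) is 700 mm out, (305,287) 706 mm and (338,282) 666 mm. The red cap at px (288,205) is at 545 mm, so it is the nearest and is the one I want; the crop shows it clearly between the pan and the blue cap. Next I check the pan pose with an overlay.

Run:
```python
from h import *
d=pickle.load(open("cam0.pkl","rb"))
px=np.array([-.116,-.993]);px/=np.linalg.norm(px);py=np.array([-px[1],px[0]])
o=np.array([536,-217.])
for n,(x0,y0,w,h) in(("scene",(180,110,110,100)),("side",(270,245,130,135))):
    im=d[n]["color"][:,:,::-1].copy()[y0:y0+h,x0:x0+w];im=cv2.resize(im,None,fx=4,fy=4,interpolation=2)
    def L(pts,c):
        P=np.array([[*(o+a*px+b*py),z] for a,b,z in pts]);q=(proj(d[n],P)-[x0,y0]+.5)*4
        cv2.polylines(im,[q.astype(int)],True,c,1)
    L([(-70,-89,0),(-70,89,0),(74,89,0),(74,-89,0)],(0,0,255))
    L([(-70,-89,17),(-70,89,17),(74,89,31),(74,-89,31)],(255,0,255))
    cv2.imwrite(f"pics/ov_{n}.png",im)
print(ray(d["scene"],[(262,328),(222,262),(347,345)],0).round(), ray(d["side"],[(430,188),(442,240),(377,160)],0).round())
```

```text
[[808. 157.   0.]
 [758. -22.   0.]
 [722. 314.  -0.]] [[806. 144.   0.]
 [775. -77.   0.]
 [690. 318.   0.]]
```

View pics/ov_scene.png

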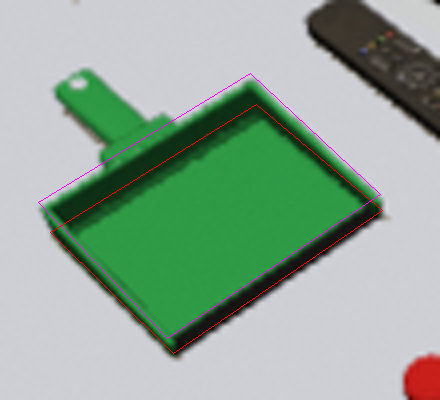

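View pics/ov_side.png

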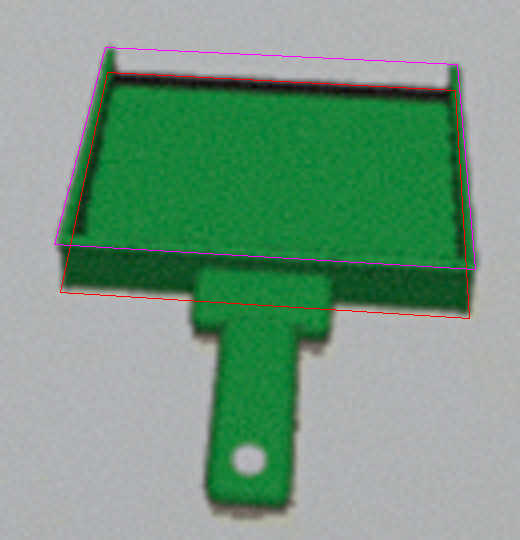

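The outline fits in both views to about 3 mm: pan origin (536,-217), with its +x axis along (-0.116,-0.993). In the pan frame the caps lie at red (-209,-15), yellow (-339,43) and blue (-269,-141). I'll hold the yaw at about -0.116, so tool y runs along pan x, and push with two nearly closed fingers.

Emit:
{"op": "drive_tool", "data": {
  "claw": [-0.5,-0.5,-0.5,-0.5,-0.5,-0.5,-0.5,-0.5,-0.5,-0.5],
  "travel": [
    [-0.6,-0.8,0],
    [-0.5,-0.9,0],
    [-0.4,-0.9,0],
    [-0.3,-0.9,0],
    [-0.3,-1,0],
    [-0.2,-1,0],
    [-0.1,-1,0],
    [0,-1,0],
    [0.1,-1,0],
    [0.2,-1,0]
  ],
  "twist": [
    [0,0,-1],
    [0,0,-1],
    [0,0,-1],
    [0,0,-1],
    [0,0,-1],
    [0,0,-1],
    [0,0,-1],
    [0,0,-1],
    [0,0,-1],
    [0,0,-1]
  ]
}}

```text
time: 1.4
position: [425.9, -170.1, 206.7]
tcp_rot: [-3.142, 0.0, -0.309]
wrist_force: [0.7, -1.1, 0.3]
opening: 23.4
```

Emit:
{"op": "drive_tool", "data": {
  "claw": [-0.5,-0.5,-0.5,-0.5,-0.5,-0.5,-0.5],
  "travel": [
    [0.4,-1,0],
    [0.4,-1,0],
    [0.3,-1,0],
    [0.3,-1,0.5],
    [0.3,-1,0.7],
    [0.3,-0.6,0.8],
    [0,0,0]
  ],
  "twist": [
    [0,0,-1],
    [0,0,-1],
    [0,0,-0.2],
    [0,0,0],
    [0,0,0],
    [0,0,0],
    [0,0,0]
  ]
}}

```text
time: 2.28
position: [541.2, 35.9, 124.1]
tcp_rot: [-3.141, 0.006, -0.117]
wrist_force: [-0.1, 0.5, 0.3]
opening: 23.2
```

```bash
cat >> h.py <<'E'
PX=np.array([-.116,-.993]);PX/=np.linalg.norm(PX);PY=np.array([-PX[1],PX[0]]);PO=np.array([536,-217.])
def pan(p): v=np.asarray(p)[:2]-PO; return np.array([v@PX,v@PY]).round(1)
def look(tag,cams=("scene","side")):
    from workcell import ctrl
    o=ctrl.get_obs();print(round(o["time"],2),o["position"].round(1),"pan",pan(o["position"]),o["tcp_rot"].round(3),o["wrist_force"].round(1))
    d={}
    for n in cams:
        r=d[n]=ctrl.read_camera(n);cv2.imwrite(f"pics/{n}_{tag}.png",r["color"][:,:,::-1])
        for col in('red','blue','yellow'):
            for c,s,l in blobs(r["color"],col,25):
                P=ray(r,c,9)[0,:2]; print(n,col,c.round(),s[4],P.round(),pan(P))
E
python3 -c "
from h import *;look('1')"
```

```text
2.27 [541.2  35.9 124.1] pan [-251.8  -24.2] [-3.141  0.006 -0.117] [-0.1  0.5  0.3]
scene red [288. 205.] 132 [546.  -8.] [-208.6  -14.6]
scene red [276. 270.] 184 [695.  93.] [-326.1  122.4]
scene red [338. 282.] 206 [629. 218.] [-443.2   42.1]
scene red [305. 287.] 208 [686. 169.] [-401.3  104.3]
scene blue [340. 192.] 142 [429.  69.] [-271.6 -139.7]
scene yellow [310. 252.] 56 [612. 122.] [-345.8   36.2]
side red [361. 174.] 65 [629. 217.] [-442.    42.4]
side red [383. 182.] 71 [685. 170.] [-401.9  103.1]
side red [392. 197.] 91 [695.  93.] [-326.2  122.1]
side red [336. 221.] 113 [545.  -7.] [-209.3  -15.4]
side blue [286. 206.] 113 [426.  66.] [-268.  -142.2]
side yellow [360. 193.] 67 [615. 117.] [-340.7   40.2]
```

Emit:
{"op": "drive_tool", "data": {
  "claw": [-0.5,-0.5,-0.5,-0.5,-0.5,-0.5,-0.5,-0.5,-0.5,-0.5],
  "travel": [
    [0.2,0,0.8],
    [0,0,0.8],
    [0,0,0.7],
    [0,0,0],
    [0,0.4,0],
    [0,0.4,0],
    [0,0.4,0],
    [0,0.5,0],
    [0,0.5,0],
    [0,0,0]
  ],
  "twist": [
    [0,0,0],
    [0,0,0],
    [0,0,0],
    [0,0,0],
    [0,0,0],
    [0,0,0],
    [0,0,0],
    [0,0,0],
    [0,0,0],
    [0,0,0]
  ]
}}

```text
time: 3.62
position: [540.3, -56.0, 34.8]
tcp_rot: [3.141, -0.0, -0.122]
wrist_force: [-0.5, 0.3, -0.3]
opening: 23.3
```

```bash
python3 -c "
from h import *;look('2')"
```

```text
3.62 [540.3 -56.   34.8] pan [-160.4  -14.4] [ 3.141 -0.    -0.122] [-0.5  0.3 -0.3]
scene red [288. 205.] 128 [545.  -9.] [-208.1  -14.9]
scene red [276. 270.] 184 [696.  93.] [-326.1  122.6]
scene red [338. 282.] 202 [630. 219.] [-443.5   42.4]
scene red [305. 287.] 209 [686. 170.] [-401.3  104.4]
scene blue [340. 192.] 140 [429.  69.] [-271.7 -139.6]
scene yellow [306. 252.] 167 [617. 114.] [-338.2   42.5]
side red [361. 172.] 36 [631. 231.] [-455.7   42.9]
side red [386. 182.] 44 [690. 167.] [-399.6  108.5]
side red [392. 197.] 95 [695.  92.] [-324.9  122.2]
side red [335. 223.] 27 [544. -14.] [-202.6  -15.8]
side blue [286. 206.] 112 [426.  65.] [-267.8 -142.3]
side yellow [361. 194.] 79 [618. 111.] [-335.4   43.1]
```

View pics/scene_2.png

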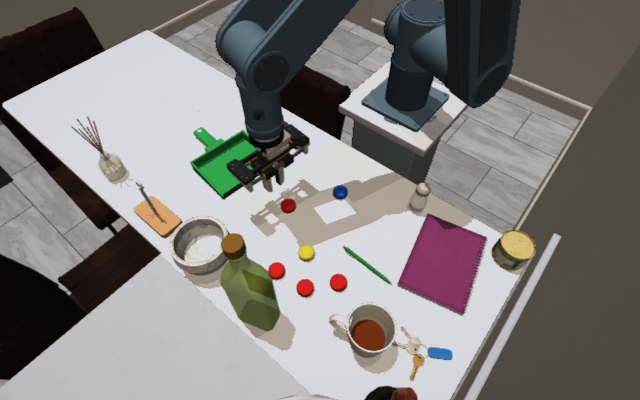

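View pics/side_2.png

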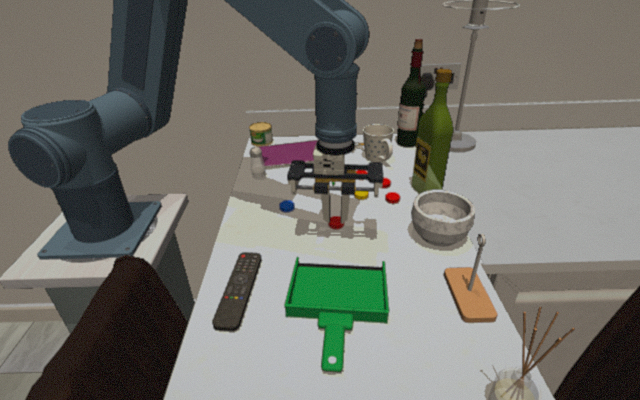

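The red cap, scene px (288,205), has not moved. The fingertips, at about (267,188) and (282,185), have already passed over it. I'll triangulate the tips to get their true height.

Run:
```python
import cv2
a=cv2.imread("pics/scene_2.png")[140:230,220:330];b=cv2.imread("pics/side_2.png")[160:250,280:390]
cv2.imwrite("pics/z2.png",cv2.resize(cv2.vconcat([a,b]),None,fx=3.3*2,fy=3.3,interpolation=2)[:600,:800])
cv2.imwrite("pics/z2.png",cv2.resize(cv2.hconcat([a,b]),None,fx=3.6,fy=3.6,interpolation=2))
```

```text
(no output)
```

View pics/z2.png

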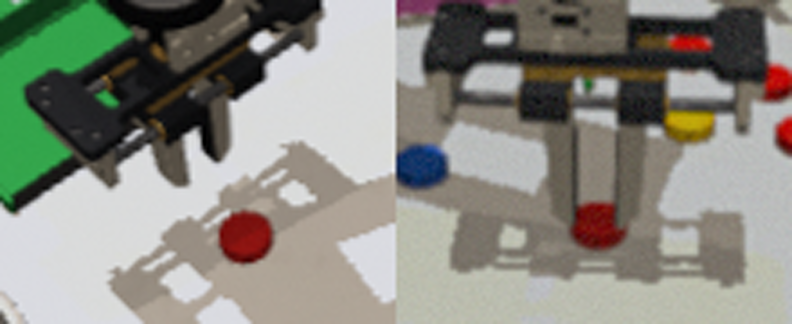

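Run:
```python
from h import *
d=pickle.load(open("cam0.pkl","rb"))
def tri(a,b):
    P=[]
    for n in("scene","side"):
        c=d[n];m=c["mtx"];P.append(m@np.c_[rot(c).T,-rot(c).T@c["eye"]])
    X=cv2.triangulatePoints(P[0],P[1],np.array(a,float),np.array(b,float));return (X[:3]/X[3]).ravel().round(1)
print(tri((268.6,191.4),(345,222.5)),tri((279.7,184.4),(327,221.7)))
for z in(0,10,16,30,60):print(z,ray(d["scene"],[(268.6,191.4)],z).round(),ray(d["side"],[(345,222.5)],z).round())
for z in(60,31,10):print(proj(d["scene"],[[540,-56,z]]),proj(d["side"],[[540,-56,z]]))
print(proj(d["scene"],[[540.3-7,-56,10]]))
```

```text
[561.5 -56.1  40.5] [524.3 -50.5  39. ]
0 [[541. -81.   0.]] [[567.  -1.   0.]]
10 [[546. -75.  10.]] [[566. -15.  10.]]
16 [[549. -71.  16.]] [[565. -23.  16.]]
30 [[555. -62.  30.]] [[564. -42.  30.]]
60 [[570. -44.  60.]] [[560. -83.  60.]]
[[273.48247377 181.59957803]] [[334.80715791 215.31225921]]
[[274.58204931 188.70207135]] [[334.79983828 226.13405499]]
[[275.34523816 193.63174055]] [[334.79470485 233.72365158]]
[[277.11525541 192.03466451]]
```

The tips triangulate to z≈40, where the reported TCP would put them at about 10. I'll compare with the earlier picture, where z was 124, to see whether the offset is constant.

Run:
```python
import cv2
a=cv2.imread("pics/scene_1.png")[140:260,240:350];b=cv2.imread("pics/side_1.png")[100:220,280:390]
cv2.imwrite("pics/z1.png",cv2.resize(cv2.hconcat([a,b]),None,fx=3.6,fy=3.6,interpolation=2))
```

```text
(no output)
```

View pics/z1.png

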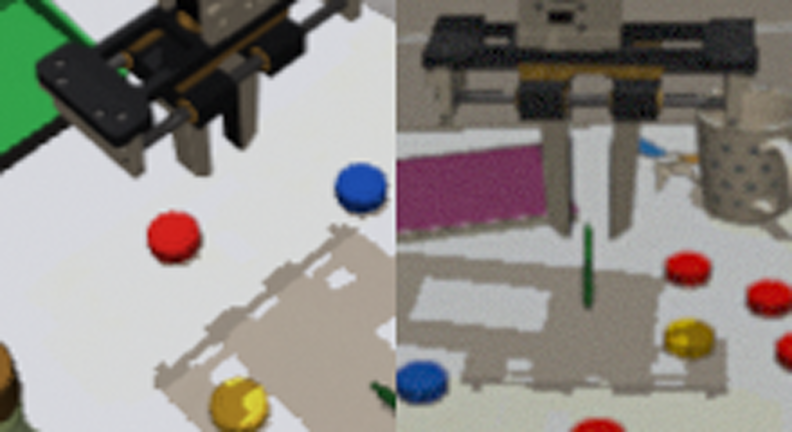

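```bash
cat >> h.py <<'E'
def tri(a,b):
    d=pickle.load(open("cam0.pkl","rb"));P=[]
    for n in("scene","side"):
        c=d[n];P.append(c["mtx"]@np.c_[rot(c).T,-rot(c).T@c["eye"]])
    X=cv2.triangulatePoints(P[0],P[1],np.array(a,float),np.array(b,float));return (X[:3]/X[3]).ravel().round(1)
E
python3 -c "
from h import *
print(tri((295.6,188.3),(342.8,166)),tri((307.5,181.7),(325.6,164.7)))
from workcell import ctrl
print(ctrl.get_obs()); print(ctrl.read_camera('wrist')['eye'])"
```

```text
[561.5  38.6 130.5] [525.9  46.4 129.3]
{'time': 3.725, 'joints': array([-3.06036072e-01,  4.22756417e-01,  1.76546235e+00,  3.64229729e-04,
        9.53786229e-01, -1.85742373e-01]), 'joint_vel': array([0.0192204 , 0.00196763, 0.0018405 , 0.00051928, 0.00104784,
       0.00087208]), 'tau': array([-6.34601656e-01, -4.66181946e+01, -2.22012895e+01,  6.40498896e-03,
        6.05609181e-03, -2.56037631e-02]), 'position': array([540.23022971, -54.37529183,  34.74121142]), 'tcp_rot': array([-3.14122462e+00,  3.50435427e-04, -1.20504439e-01]), 'wrist_force': array([ 0.51566206,  0.01817558, -0.66152835]), 'wrist_torque': array([-0.00509531, -0.08704914, -0.02523405]), 'opening': 23.32621292733454}
[549.79036735  27.72053797 212.90367901]
```

The offset is constant: the tips sit about 6 mm above the reported TCP, where the sheet says 25 mm below, and xy agrees to 4 mm. That explains why they cleared the cap. I'll back up, go down in small steps, and check force and picture.

Emit:
{"op": "drive_tool", "data": {
  "claw": [-0.5,-0.5,-0.5,-0.5,-0.5,-0.5,-0.5],
  "travel": [
    [0,-0.8,0],
    [0,-0.8,0],
    [0,-0.7,0],
    [0,0,0],
    [0,0,0.2],
    [0,0,0.2],
    [0,0,0.1]
  ],
  "twist": [
    [0,0,0],
    [0,0,0],
    [0,0,0],
    [0,0,0],
    [0,0,0],
    [0,0,0],
    [0,0,0]
  ]
}}

```text
time: 4.65
position: [550.7, 36.6, 13.8]
tcp_rot: [3.142, 0.002, -0.12]
wrist_force: [0.4, 0.9, 0.2]
opening: 23.1
```

Run:
```python
from h import *
look('3')
a=cv2.imread("pics/scene_3.png")[150:270,240:350];b=cv2.imread("pics/side_3.png")[130:250,280:390]
cv2.imwrite("pics/z3.png",cv2.resize(cv2.hconcat([a,b]),None,fx=3.6,fy=3.6,interpolation=2))
```

```text
4.65 [550.7  36.6  13.8] pan [-253.6  -14.8] [ 3.142e+00  2.000e-03 -1.200e-01] [0.4 0.9 0.2]
scene red [276. 270.] 184 [695.  93.] [-326.1  122.4]
scene red [338. 282.] 202 [630. 218.] [-443.4   42.4]
scene red [305. 287.] 209 [686. 170.] [-401.3  104.4]
scene blue [340. 192.] 143 [429.  69.] [-271.7 -139.6]
scene yellow [306. 251.] 167 [617. 114.] [-338.    42.3]
side red [361. 172.] 27 [630. 228.] [-453.    42.2]
side red [383. 182.] 73 [685. 170.] [-401.3  103.1]
side red [392. 197.] 92 [695.  92.] [-325.4  122.2]
side red [336. 221.] 113 [545.  -7.] [-209.3  -15.4]
side blue [286. 206.] 113 [426.  66.] [-268.1 -142.2]
side yellow [361. 193.] 95 [618. 116.] [-340.    42.7]
```

View pics/z3.png

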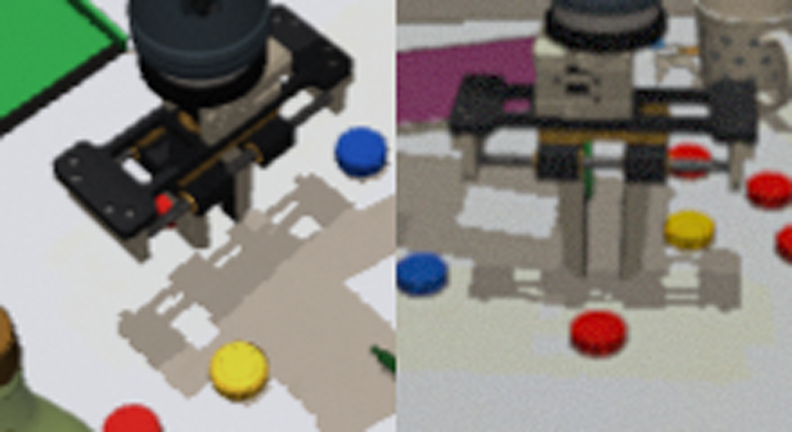

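No contact yet, tips at about 20 mm. Going down 14 mm more and pushing a short way.

Emit:
{"op": "drive_tool", "data": {
  "claw": [-0.5,-0.5,-0.5,-0.5,-0.5,-0.5,-0.5],
  "travel": [
    [0,0,0.2],
    [0,0,0.14],
    [0,0,0],
    [0,0.4,0],
    [0,0.4,0],
    [0,0.4,0],
    [0,0.4,0]
  ],
  "twist": [
    [0,0,0],
    [0,0,0],
    [0,0,0],
    [0,0,0],
    [0,0,0],
    [0,0,0],
    [0,0,0]
  ]
}}

```text
time: 5.62
position: [543.6, -27.9, 1.4]
tcp_rot: [3.142, -0.0, -0.12]
wrist_force: [0.5, -0.4, -0.7]
opening: 23.6
```

Run:
```python
from h import *
look('4')
a=cv2.imread("pics/scene_4.png")[150:270,240:350];b=cv2.imread("pics/side_4.png")[150:270,280:390]
cv2.imwrite("pics/z4.png",cv2.resize(cv2.hconcat([a,b]),None,fx=3.6,fy=3.6,interpolation=2))
```

```text
5.62 [543.6 -27.9   1.4] pan [-188.7  -14.4] [ 3.142 -0.    -0.12 ] [ 0.5 -0.4 -0.7]
scene red [276. 270.] 184 [695.  93.] [-326.1  122.4]
scene red [338. 282.] 203 [630. 219.] [-443.5   42.5]
scene red [305. 287.] 209 [686. 170.] [-401.3  104.4]
scene blue [340. 192.] 139 [429.  69.] [-271.8 -139.5]
scene yellow [305. 252.] 143 [619. 115.] [-339.3   44.4]
side red [385. 182.] 52 [689. 169.] [-401.5  107.1]
side red [392. 197.] 93 [695.  92.] [-325.3  122.3]
side red [335. 233.] 150 [541. -52.] [-164.8  -14.3]
side blue [286. 206.] 113 [426.  66.] [-267.9 -142. ]
side yellow [361. 192.] 61 [619. 122.] [-346.2   43.6]
```

View pics/z4.png

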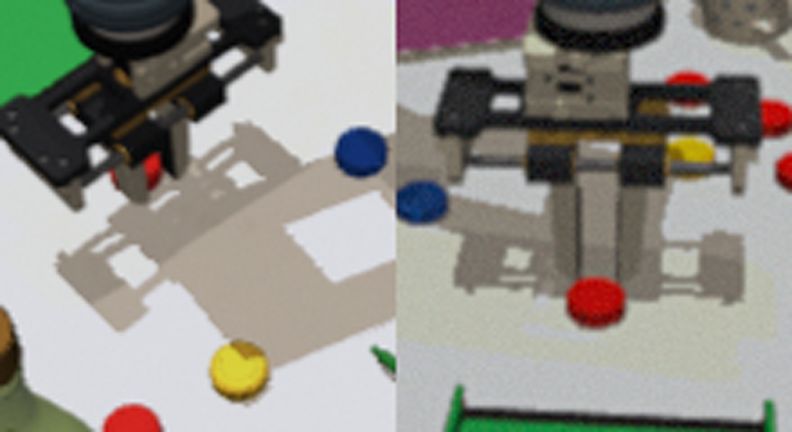

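The red cap is moving: side view (335,233), pan x -165, seated between the tips. Continuing into the pan.

Emit:
{"op": "drive_tool", "data": {
  "claw": [-0.5,-0.5,-0.5,-0.5,-0.5,-0.5,-0.5,-0.5,-0.5,-0.5],
  "travel": [
    [0,0.5,0],
    [0,0.5,0],
    [0,0.5,0],
    [0,0.5,0],
    [0,0.5,0],
    [0,0.5,0],
    [0,0.5,0],
    [0,0.5,0],
    [0,0.5,0],
    [0,0.5,0]
  ],
  "twist": [
    [0,0,0],
    [0,0,0],
    [0,0,0],
    [0,0,0],
    [0,0,0],
    [0,0,0],
    [0,0,0],
    [0,0,0],
    [0,0,0],
    [0,0,0]
  ]
}}

```text
time: 6.98
position: [519.7, -226.2, 1.2]
tcp_rot: [-3.142, -0.0, -0.119]
wrist_force: [-0.2, -0.6, 0.2]
opening: 23.1
```

Run:
```python
from h import *
look('5')
a=cv2.imread("pics/scene_5.png")[100:220,180:290];b=cv2.imread("pics/side_5.png")[220:340,280:390]
cv2.imwrite("pics/z5.png",cv2.resize(cv2.hconcat([a,b]),None,fx=3.6,fy=3.6,interpolation=2))
```

```text
6.97 [ 519.7 -226.2    1.2] pan [ 11.1 -15.1] [-3.142 -0.    -0.119] [-0.2 -0.6  0.2]
scene red [234. 153.] 39 [ 508. -245.] [ 31.2 -24.2]
scene red [276. 270.] 185 [696.  93.] [-326.2  122.5]
scene red [338. 282.] 201 [630. 219.] [-443.5   42.5]
scene red [305. 287.] 210 [686. 170.] [-401.4  104.4]
scene blue [340. 192.] 145 [429.  69.] [-271.4 -139.6]
scene yellow [306. 252.] 161 [618. 114.] [-338.7   43. ]
side red [361. 174.] 70 [629. 216.] [-440.9   42.3]
side red [383. 182.] 79 [684. 168.] [-400.   102.6]
side red [392. 197.] 102 [695.  90.] [-323.7  122.2]
side red [328. 299.] 215 [ 517. -247.] [ 32.4 -15.3]
side blue [286. 206.] 113 [426.  66.] [-268.  -141.9]
side yellow [361. 193.] 109 [617. 113.] [-337.6   42.4]
```

View pics/z5.png

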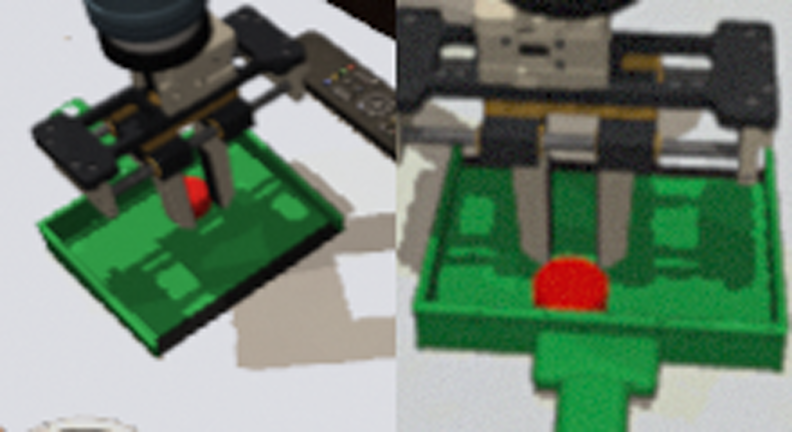

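Red is in the pan at about (33,-15). Lifting and going behind the yellow cap.

Emit:
{"op": "drive_tool", "data": {
  "claw": [-0.5,-0.5,-0.5,-0.5,-0.5,-0.5,-0.5,-0.5,-0.5,-0.5],
  "travel": [
    [0,-0.5,0],
    [0,-0.5,-0.7],
    [0,-0.8,-0.8],
    [0.2,-1,0],
    [0.3,-1,0],
    [0.3,-1,0],
    [0.3,-1,0],
    [0.2,-1,0],
    [0.2,-1,0],
    [0,-1,0]
  ],
  "twist": [
    [0,0,0],
    [0,0,0],
    [0,0,0],
    [0,0,0],
    [0,0,0],
    [0,0,0],
    [0,0,0],
    [0,0,0],
    [0,0,0],
    [0,0,0]
  ]
}}

```text
time: 8.32
position: [620.5, 121.2, 61.0]
tcp_rot: [-3.141, 0.001, -0.118]
wrist_force: [0.5, -0.2, 0.2]
opening: 23.0
```

Emit:
{"op": "drive_tool", "data": {
  "claw": [-0.5,-0.5,-0.5],
  "travel": [
    [0,-0.8,0],
    [0,-0.4,0],
    [0,0,0]
  ],
  "twist": [
    [0,0,0],
    [0,0,0],
    [0,0,0]
  ]
}}

```text
time: 8.7
position: [626.2, 166.9, 61.1]
tcp_rot: [3.141, 0.001, -0.116]
wrist_force: [-0.7, -0.2, -0.8]
opening: 23.2
```

Run:
```python
from h import *
look('6')
a=cv2.imread("pics/scene_6.png")[130:310,250:410]
cv2.imwrite("pics/z6.png",cv2.resize(a,None,fx=3.3,fy=3.3,interpolation=2))
```

```text
8.7 [626.2 166.9  61.1] pan [-391.8   45.1] [ 3.141e+00  1.000e-03 -1.160e-01] [-0.7 -0.2 -0.8]
scene red [230. 153.] 105 [ 516. -254.] [ 39.5 -15.3]
scene red [276. 270.] 185 [695.  93.] [-326.2  122.4]
scene red [338. 282.] 196 [629. 218.] [-442.9   42.2]
scene red [304. 287.] 198 [686. 169.] [-400.5  104. ]
side red [361. 173.] 40 [629. 223.] [-448.    41.8]
side red [384. 182.] 68 [686. 170.] [-401.5  103.6]
side red [392. 197.] 92 [695.  93.] [-325.9  122.1]
side red [328. 299.] 211 [ 517. -248.] [ 32.7 -15.2]
side blue [287. 205.] 112 [426.  66.] [-268.7 -141.9]
side yellow [361. 193.] 94 [618. 117.] [-340.9   42.7]
```

View pics/z6.png

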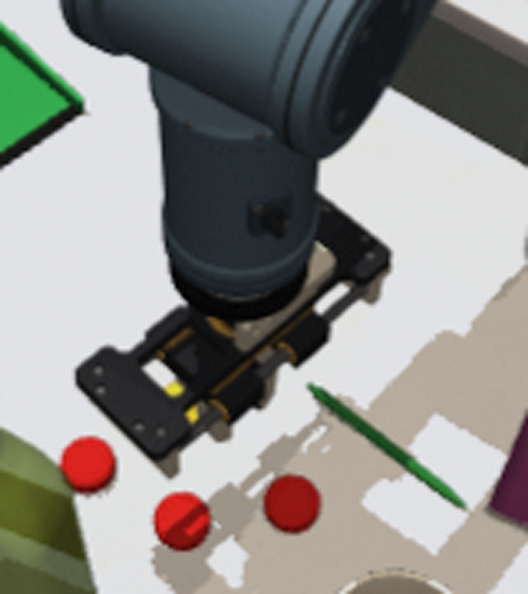

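Emit:
{"op": "drive_tool", "data": {
  "claw": [-0.5,-0.5,-0.5,-0.5,-0.5,-0.5,-0.5,-0.5,-0.5,-0.5],
  "travel": [
    [-0.05,0.1,0.6],
    [0,0,0.6],
    [0,0,0.3],
    [0,0,0],
    [0,0.4,0],
    [0,0.4,0],
    [0,0.4,0],
    [0,0.5,0],
    [0,0.5,0],
    [0,0.5,0]
  ],
  "twist": [
    [0,0,0],
    [0,0,0],
    [0,0,0],
    [0,0,0],
    [0,0,0],
    [0,0,0],
    [0,0,0],
    [0,0,0],
    [0,0,0],
    [0,0,0]
  ]
}}

```text
time: 10.05
position: [611.5, 52.5, 1.2]
tcp_rot: [3.141, 0.0, -0.12]
wrist_force: [0.1, 0.8, 0.1]
opening: 23.2
```

Run:
```python
from h import *
look('7')
```

```text
10.05 [611.5  52.5   1.2] pan [-276.4   43.7] [ 3.141  0.    -0.12 ] [0.1 0.8 0.1]
scene red [230. 153.] 104 [ 516. -254.] [ 39.4 -15.2]
scene red [276. 270.] 180 [696.  92.] [-325.8  122.8]
scene red [338. 282.] 203 [629. 219.] [-443.6   42.2]
scene red [305. 287.] 212 [686. 170.] [-401.5  104.4]
scene blue [340. 192.] 142 [429.  69.] [-271.6 -139.7]
side red [384. 182.] 61 [687. 167.] [-399.1  105.5]
side red [392. 195.] 39 [695. 100.] [-333.7  121.1]
side red [328. 299.] 213 [ 517. -247.] [ 32.4 -15.2]
side blue [286. 206.] 112 [426.  66.] [-268.1 -141.9]
side yellow [361. 211.] 116 [609.  31.] [-254.5   43.9]
```

View pics/side_7.png

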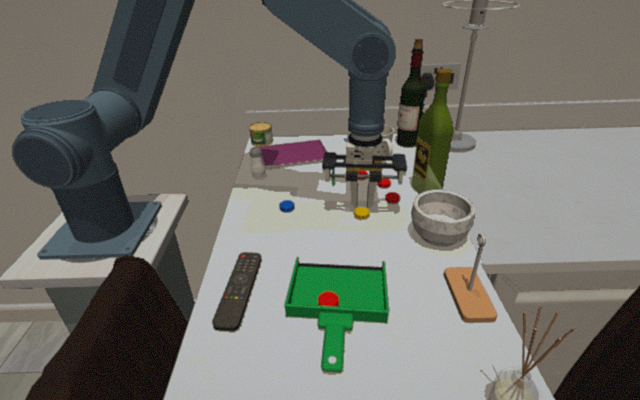

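Yellow is moving, side px (361,211). I'll check clearance between the gripper body and the bowl before continuing.

Run:
```python
from h import *
c=tri((200,239),(443,205));print(c,pan(c))
d=pickle.load(open("cam0.pkl","rb"))
e=ray(d["side"],[(412,205),(474,205)],c[2]);print(e.round(), pan(e[0]))
print(proj(d["side"],[[705,52,55]]))
```

```text
[769.  -57.8  79.9] [-185.2  213. ]
[[705. -55.  80.]
 [835. -62.  80.]] [-180.8  148.9]
[[401.03625535 189.27945101]]
```

Bowl rim is at pan y≈149 against the body edge at ≈137, so I'll drift about 10 mm away while pushing.

Emit:
{"op": "drive_tool", "data": {
  "claw": [-0.5,-0.5,-0.5,-0.5,-0.5,-0.5,-0.5,-0.5,-0.5,-0.5],
  "travel": [
    [-0.08,0.4,0],
    [-0.08,0.4,0],
    [-0.08,0.4,0],
    [-0.05,0.5,0],
    [0,0.5,0],
    [0,0.5,0],
    [0,0.5,0],
    [0,0.5,0],
    [0,0.5,0],
    [0,0.4,0]
  ],
  "twist": [
    [0,0,0],
    [0,0,0],
    [0,0,0],
    [0,0,0],
    [0,0,0],
    [0,0,0],
    [0,0,0],
    [0,0,0],
    [0,0,0],
    [0,0,0]
  ]
}}

```text
time: 11.4
position: [578.2, -128.6, 1.3]
tcp_rot: [3.142, -0.0, -0.12]
wrist_force: [-0.5, 0.4, 0.6]
opening: 23.1
```

Run:
```python
from h import *
look('8')
```

```text
11.4 [ 578.2 -128.6    1.3] pan [-92.7  31.7] [ 3.142 -0.    -0.12 ] [-0.5  0.4  0.6]
scene red [276. 270.] 183 [696.  93.] [-326.1  122.5]
scene red [338. 282.] 202 [630. 219.] [-443.6   42.5]
scene red [305. 287.] 211 [686. 170.] [-401.5  104.5]
scene blue [340. 192.] 141 [429.  69.] [-271.6 -139.6]
scene yellow [243. 183.] 44 [ 567. -147.] [-73.2  23. ]
side red [384. 182.] 71 [686. 169.] [-400.9  103.8]
side red [390. 195.] 36 [692. 102.] [-335.2  117.9]
side red [328. 299.] 213 [ 517. -247.] [ 32.4 -15.2]
side blue [286. 206.] 112 [426.  65.] [-267.2 -141.9]
side yellow [355. 263.] 206 [ 575. -153.] [-68.6  31.7]
```

View pics/side_8.png

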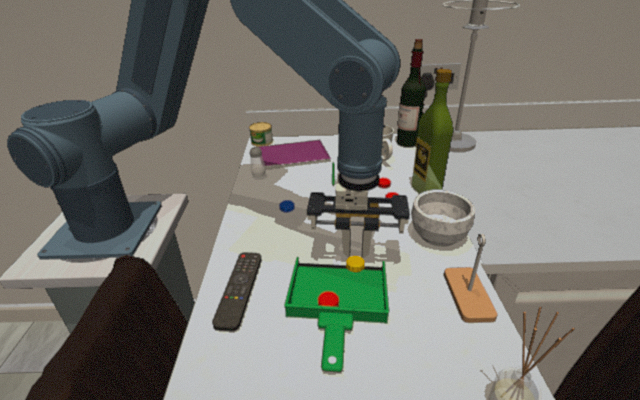

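Emit:
{"op": "drive_tool", "data": {
  "claw": [-0.5,-0.5,-0.5,-0.5,-0.5,-0.5],
  "travel": [
    [0,0.4,0],
    [0.04,0.4,0],
    [0.04,0.5,0],
    [0,0.5,0],
    [0,0.3,0],
    [0,0.2,0]
  ],
  "twist": [
    [0,0,0],
    [0,0,0],
    [0,0,0],
    [0,0,0],
    [0,0,0],
    [0,0,0]
  ]
}}

```text
time: 12.25
position: [570.3, -219.9, 1.2]
tcp_rot: [-3.141, 0.0, -0.12]
wrist_force: [-0.1, 0.8, 0.2]
opening: 23.3
```

Run:
```python
from h import *
look('9')
```

```text
12.25 [ 570.3 -219.9    1.2] pan [-1.1 34.4] [-3.141  0.    -0.12 ] [-0.1  0.8  0.2]
scene red [233. 153.] 37 [ 511. -246.] [ 31.8 -21.9]
scene red [276. 270.] 183 [696.  93.] [-326.1  122.5]
scene red [338. 282.] 204 [630. 219.] [-443.5   42.5]
scene red [305. 287.] 211 [686. 170.] [-401.5  104.5]
scene blue [340. 192.] 141 [429.  69.] [-271.7 -139.5]
scene yellow [221. 163.] 47 [ 559. -243.] [23.5 25.8]
side red [392. 197.] 104 [695.  90.] [-323.4  122.2]
side red [328. 299.] 212 [ 517. -247.] [ 32.4 -15.2]
side blue [286. 206.] 110 [426.  66.] [-268. -142.]
side yellow [356. 295.] 306 [ 568. -241.] [20.2 35. ]
```

Yellow is in at about (20,35). Now to blue: approach from behind with a 32° turn, so the first leg brings it in front of the mouth clear of the pan's near side wall.

Emit:
{"op": "drive_tool", "data": {
  "claw": [-0.5,-0.5,-0.5,-0.5,-0.5,-0.5,-0.5,-0.5,-0.5,-0.5],
  "travel": [
    [0,-0.5,0],
    [0,-0.4,-0.7],
    [0,-0.3,-0.8],
    [-0.6,-0.9,0],
    [-0.7,-0.9,0],
    [-0.7,-0.9,0],
    [-0.7,-0.9,0],
    [-0.7,-0.9,0],
    [-0.7,-0.9,0],
    [-0.8,-0.8,0]
  ],
  "twist": [
    [0,0,0],
    [0,0,0],
    [0,0,0],
    [0,0,0],
    [0,0,0],
    [0,0,0],
    [0,0,0],
    [0,0,0],
    [0,0,0],
    [0,0,0]
  ]
}}

```text
time: 13.6
position: [409.5, 101.1, 61.4]
tcp_rot: [-3.141, -0.0, -0.118]
wrist_force: [-0.2, 0.7, 0.8]
opening: 23.3
```

Emit:
{"op": "drive_tool", "data": {
  "claw": [-0.5,-0.5,-0.5,-0.5,-0.5,-0.5,-0.5,-0.5],
  "travel": [
    [0,0,0],
    [0,0,0],
    [0,0,0],
    [0,0,0],
    [0,0,0],
    [0,0,0],
    [0,0,0],
    [0,0,0]
  ],
  "twist": [
    [0,0,-1],
    [0,0,-1],
    [0,0,-1],
    [0,0,-1],
    [0,0,-1],
    [0,0,-1],
    [0,0,-0.4],
    [0,0,0]
  ]
}}

```text
time: 14.6
position: [410.8, 99.1, 61.3]
tcp_rot: [-3.141, -0.0, 0.439]
wrist_force: [-1.1, 0.1, 0.5]
opening: 23.2
```

Run:
```python
from h import *
look('10')
```

```text
14.6 [410.8  99.1  61.3] pan [-299.5 -161.1] [-3.141 -0.     0.439] [-1.1  0.1  0.5]
scene red [230. 153.] 104 [ 516. -254.] [ 39.4 -15.2]
scene red [276. 270.] 183 [696.  93.] [-326.1  122.5]
scene red [338. 282.] 202 [630. 218.] [-443.4   42.4]
scene red [305. 287.] 208 [686. 169.] [-401.3  104.3]
scene blue [340. 192.] 142 [429.  69.] [-271.6 -139.7]
scene yellow [218. 164.] 101 [ 566. -247.] [26.  33.2]
side red [361. 174.] 64 [629. 218.] [-442.6   42.4]
side red [384. 182.] 69 [685. 170.] [-402.   103.3]
side red [392. 197.] 88 [695.  93.] [-326.5  122.4]
side red [328. 299.] 211 [ 517. -248.] [ 32.6 -15.1]
side blue [286. 206.] 116 [426.  66.] [-268.2 -142. ]
side yellow [356. 295.] 273 [ 568. -240.] [18.8 34.8]
```

View pics/scene_10.png

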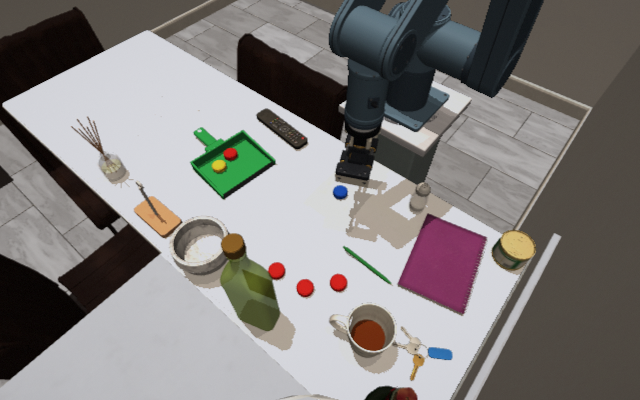

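Emit:
{"op": "drive_tool", "data": {
  "claw": [-0.5,-0.5,-0.5,-0.5,-0.5,-0.5,-0.5,-0.5,-0.5,-0.5],
  "travel": [
    [0.04,-0.2,0.6],
    [0,0,0.6],
    [0,0,0.3],
    [0,0,0],
    [0,0.4,0],
    [0,0.4,0],
    [0,0.5,0],
    [0,0.5,0],
    [0,0.5,0],
    [0,0.5,0]
  ],
  "twist": [
    [0,0,0],
    [0,0,0],
    [0,0,0],
    [0,0,0],
    [0,0,0],
    [0,0,0],
    [0,0,0],
    [0,0,0],
    [0,0,0],
    [0,0,0]
  ]
}}

```text
time: 15.95
position: [458.0, 3.0, 1.8]
tcp_rot: [3.141, -0.001, 0.438]
wrist_force: [0.0, 0.7, -0.1]
opening: 23.4
```

Run:
```python
from h import *
look('11')
```

```text
15.95 [458.    3.    1.8] pan [-209.5 -103. ] [ 3.141e+00 -1.000e-03  4.380e-01] [ 0.   0.7 -0.1]
scene red [230. 153.] 104 [ 516. -254.] [ 39.4 -15.2]
scene red [276. 270.] 183 [695.  93.] [-326.   122.4]
scene red [338. 282.] 200 [630. 218.] [-443.3   42.4]
scene red [305. 287.] 208 [686. 169.] [-401.3  104.3]
scene yellow [218. 164.] 101 [ 566. -247.] [26.  33.2]
side red [361. 174.] 66 [629. 217.] [-441.9   42.4]
side red [384. 182.] 74 [685. 169.] [-401.   103.1]
side red [392. 197.] 92 [695.  92.] [-325.6  122.1]
side red [328. 299.] 213 [ 517. -247.] [ 32.4 -15.1]
side blue [303. 226.] 147 [469. -21.] [-187.4  -88.9]
side yellow [356. 295.] 275 [ 569. -239.] [18.5 35. ]
```

View pics/side_11.png

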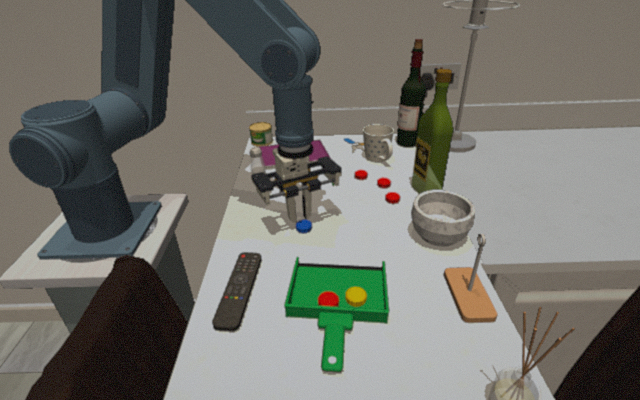

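Emit:
{"op": "drive_tool", "data": {
  "claw": [-0.5,-0.5,-0.5,-0.5,-0.5,-0.5,-0.5,-0.5],
  "travel": [
    [0,0.4,0],
    [0,0.5,0],
    [0,0.5,0],
    [0,0.5,0],
    [0,0.2,0],
    [0,0,0],
    [0,-0.5,0],
    [0,-0.5,0]
  ],
  "twist": [
    [0,0,0],
    [0,0,0],
    [0,0,0],
    [0,0,0],
    [0,0,0],
    [0,0,0],
    [0,0,0],
    [0,0,0]
  ]
}}

```text
time: 17.05
position: [474.0, -33.0, 1.0]
tcp_rot: [-3.14, 0.001, 0.439]
wrist_force: [0.6, 0.0, -0.2]
opening: 23.1
```

Emit:
{"op": "drive_tool", "data": {
  "claw": [-0.5,-0.5,-0.5,-0.5,-0.5,-0.5,-0.5,-0.5],
  "travel": [
    [0,0,0],
    [0,0,0],
    [0,0,0],
    [0,0,0],
    [0,0,0],
    [0,0,0],
    [0,0,0],
    [0,0,0]
  ],
  "twist": [
    [0,0,1],
    [0,0,1],
    [0,0,1],
    [0,0,1],
    [0,0,1],
    [0,0,1],
    [0,0,0.4],
    [0,0,0]
  ]
}}

```text
time: 18.05
position: [475.1, -33.9, 1.3]
tcp_rot: [-3.141, 0.0, -0.117]
wrist_force: [0.2, 0.6, -0.7]
opening: 23.1
```

Run:
```python
from h import *
look('12')
```

```text
18.05 [475.1 -33.9   1.3] pan [-174.8  -81.8] [-3.141  0.    -0.117] [ 0.2  0.6 -0.7]
scene red [230. 153.] 105 [ 516. -254.] [ 39.5 -15.3]
scene red [276. 270.] 184 [695.  93.] [-326.1  122.4]
scene red [338. 282.] 200 [630. 218.] [-443.3   42.4]
scene red [305. 287.] 208 [686. 169.] [-401.3  104.3]
scene yellow [218. 164.] 101 [ 566. -247.] [26.  33.2]
side red [361. 174.] 69 [629. 216.] [-441.1   42.3]
side red [384. 182.] 73 [685. 170.] [-401.3  103.2]
side red [392. 197.] 96 [695.  91.] [-324.7  122.3]
side red [328. 299.] 213 [ 517. -248.] [ 32.6 -15.2]
side blue [319. 246.] 171 [503. -95.] [-117.6  -46.7]
side yellow [356. 295.] 288 [ 568. -240.] [19.5 34.8]
```

View pics/side_12.png

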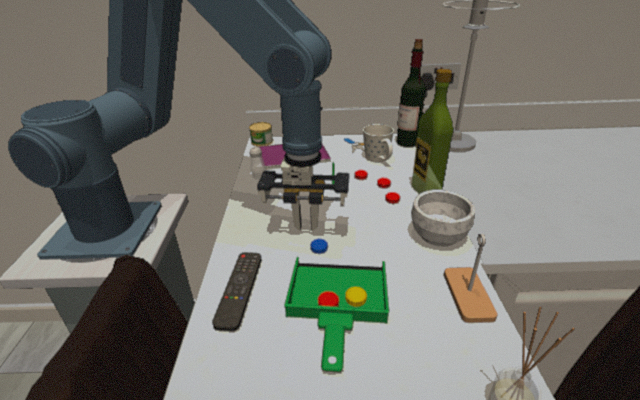

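Blue is at about (-118,-47), side px (319,246). Aligning sideways and pushing straight in.

Emit:
{"op": "drive_tool", "data": {
  "claw": [-0.5,-0.5,-0.5,-0.5,-0.5,-0.5,-0.5,-0.5,-0.5,-0.5],
  "travel": [
    [0.4,0,0],
    [0.5,0,0],
    [0,0,0],
    [0,0.5,0],
    [0,0.5,0],
    [0,0.5,0],
    [0,0.5,0],
    [0,0.5,0],
    [0,0.5,0],
    [0,0.5,0]
  ],
  "twist": [
    [0,0,0],
    [0,0,0],
    [0,0,0],
    [0,0,0],
    [0,0,0],
    [0,0,0],
    [0,0,0],
    [0,0,0],
    [0,0,0],
    [0,0,0]
  ]
}}

```text
time: 19.4
position: [494.3, -179.3, 1.3]
tcp_rot: [-3.142, 0.0, -0.119]
wrist_force: [0.2, -0.5, -0.1]
opening: 23.2
```

Run:
```python
from h import *
look('13')
```

```text
19.4 [ 494.3 -179.3    1.3] pan [-32.6 -45.8] [-3.142  0.    -0.119] [ 0.2 -0.5 -0.1]
scene red [276. 270.] 184 [695.  93.] [-326.1  122.4]
scene red [338. 282.] 202 [630. 218.] [-443.4   42.4]
scene red [305. 287.] 208 [686. 169.] [-401.3  104.3]
scene blue [253. 156.] 38 [ 484. -193.] [-17.6 -54. ]
scene yellow [218. 164.] 101 [ 566. -247.] [26.  33.2]
side red [361. 174.] 71 [629. 216.] [-440.9   42.1]
side red [383. 182.] 78 [685. 169.] [-400.2  102.8]
side red [392. 197.] 100 [695.  91.] [-324.1  122.1]
side red [328. 299.] 219 [ 517. -248.] [ 32.5 -15.2]
side blue [314. 282.] 252 [ 491. -204.] [ -7.4 -45.9]
side yellow [356. 295.] 295 [ 568. -241.] [19.7 35. ]
```

View pics/side_13.png

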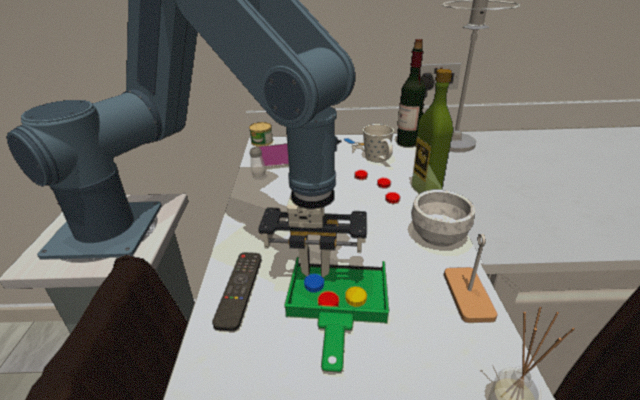

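Blue is now at about (-7,-46), inside the pan. I'll back off, lift clear and check.

Emit:
{"op": "drive_tool", "data": {
  "claw": [-0.5,-0.5,-0.5,-0.5,-0.5,-0.5,-0.5,-0.5,-0.5],
  "travel": [
    [0,-0.4,0],
    [0,-0.5,0],
    [0,-0.5,-0.6],
    [0,-1,-0.8],
    [0,-1,-0.8],
    [0,-1,-0.8],
    [0,-1,-0.5],
    [0,0,0],
    [0,0,0]
  ],
  "twist": [
    [0,0,0],
    [0,0,0],
    [0,0,0],
    [0,0,0],
    [0,0,0],
    [0,0,0],
    [0,0,0],
    [0,0,0],
    [0,0,0]
  ]
}}

```text
time: 20.62
position: [519.4, 37.4, 140.7]
tcp_rot: [3.141, 0.001, -0.117]
wrist_force: [-0.0, -0.2, -0.5]
opening: 23.6
```

Run:
```python
from h import *
look('14')
a=cv2.imread("pics/scene_14.png");b=cv2.imread("pics/side_14.png")
cv2.imwrite("pics/z14.png",cv2.resize(cv2.hconcat([a[110:230,170:290],b[250:370,280:400]]),None,fx=3.3,fy=3.3,interpolation=2))
d=pickle.load(open("cam0.pkl","rb"))
for n,im in(("scene",a),("side",b)):
    o=d[n]["color"][:,:,::-1]
    df=cv2.absdiff(o,im).max(2)
    for nm,(x0,y0,x1,y1) in {"scene":{"remote":(255,108,308,148),"pen":(342,245,392,285),"pepper":(408,180,432,212),"mug":(328,302,398,358)},"side":{"remote":(212,250,264,330),"pen":(328,160,338,188),"mug":(360,122,396,162),"pepper":(248,145,268,180)}}[n].items():
        print(n,nm,(df[y0:y1,x0:x1]>40).mean().round(3))
```

```text
20.62 [519.4  37.4 140.7] pan [-250.8  -46. ] [ 3.141e+00  1.000e-03 -1.170e-01] [-0.  -0.2 -0.5]
scene red [230. 153.] 104 [ 516. -255.] [ 39.7 -15.3]
scene red [276. 270.] 183 [695.  93.] [-326.   122.4]
scene red [338. 282.] 200 [630. 218.] [-443.3   42.4]
scene red [305. 287.] 208 [686. 169.] [-401.3  104.3]
scene blue [248. 156.] 119 [ 492. -205.] [ -6.9 -44.7]
scene yellow [218. 164.] 101 [ 566. -247.] [26.  33.2]
side red [361. 174.] 64 [629. 218.] [-442.9   42. ]
side red [384. 182.] 72 [685. 170.] [-401.6  103.2]
side red [392. 197.] 91 [695.  92.] [-325.7  122.2]
side red [328. 299.] 212 [ 517. -248.] [ 32.5 -15.2]
side blue [314. 283.] 243 [ 491. -205.] [ -6.7 -45.8]
side yellow [356. 295.] 278 [ 568. -240.] [18.8 34.7]
scene remote 0.352
scene pen 0.392
scene pepper 0.387
scene mug 0.0
side remote 0.0
side pen 0.361
side mug 0.001
side pepper 0.184
```

View pics/z14.png

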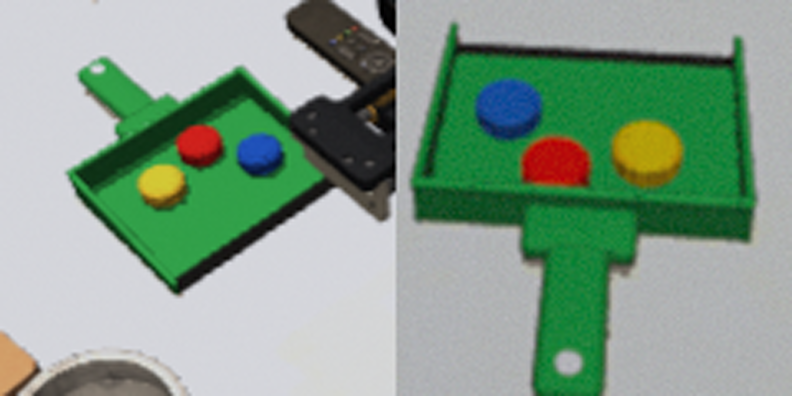

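View pics/scene_14.png

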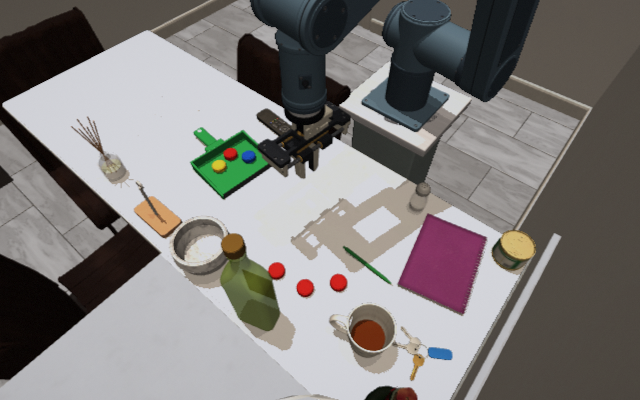

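All three caps lie well inside the pan in both views: scene (230,153) red, (248,156) blue, (218,164) yellow. The picture differences at the pen, pepper and remote come from the arm and its shadow; each stands where it did at the start. The arm is clear, so I'm handing in.

```bash
python3 -c "
from workcell import ctrl
print(ctrl.close_job())"
```

```text
the job is handed in; nothing more can be done
None
```

All three caps are inside the dustpan, and I handed the job in at about 20.7 s of the 64 s allowed; no verdict was reported. I pushed them one at a time with the two fingertips about 23 mm apart: red (the one nearest the base), then yellow, then blue in two legs.

- **Cap positions at the end:** in the dustpan's frame (mm), they are about red (33 to 40, -15), yellow (19 to 26, 34) and blue (-7, -45). The two cameras agree within about 7 mm, and x only has to be above -51.
- **Things to leave alone:** the mug showed no change between the start and end pictures. The pixel comparison flagged the pen, pepper shaker and scene view of the remote, where the arm or its shadow falls across them. By eye they are at their starting places, and the side view of the remote showed no change.
- **Robot:** measured wrist forces stayed around 1 N, and the arm was clear of everything when I handed in.
- **Disagreement with the sheet:** the fingertips turned out to sit about 6 mm above the reported TCP height, where the sheet says 25 mm below. My first red push therefore passed over the cap without touching it. I measured the tips in the pictures, went lower, and it worked from then on.

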